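# Snap the groomer case's rim shut

## Task

The lid of the small hinged case is down but its rim has not snapped in: press the four raised rim sections down one at a time until each clicks shut and stays, working round from the left end, along the front (left one, then right one), to the right end, left and right as the robot sees them. Only press with the fingertips: do not pick up, tip or push the case away from where it stands, leave everything around it undisturbed, and finish with the hand clear.

Things in the scene. Friction and masses are not known exactly. Their poses are not given: they have to be found in the camera images.
- case: Charcoal hinged plastic case, closed, loose, about 0.8 kg with what is in it, 120 mm (x) by 180 mm (y). Origin: centre of its underside; +x to its hinge side (two barrels), away from the robot, +y to its left end as the robot sees it, z up. Flat lid panel in the middle, 40 mm above the counter; rim sections along left end, front edge (two) and right end, all over its walls: pressing straight down does not tip it.
- rim_left (a joint): Left end of the case (centre at case x -5, y +81 mm): light grey rim bar 100 x 16 x 7 mm along case x. Value: m pressed down; 0 = open (top face 47.5 mm above counter), 0.006 = shut (41.5 mm, 1.5 mm above lid panel). Over-centre spring: about 7 N at the start, fading to none at 3 mm; beyond, it snaps down and stays; let go earlier, it springs back.
- rim_left_top (a point): Centre of the top face of the left-end rim section; moves down with it. Axes as the case's (z up).
- rim_front_left (a joint): Left half of the front edge (centre at case x -51, y +36.5 mm): light grey rim bar 67 x 16 x 7 mm along case y. Value: m pressed down; 0 = open (top face 47.5 mm above counter), 0.006 = shut (41.5 mm, 1.5 mm above lid panel). Over-centre spring: about 7 N at the start, fading to none at 3 mm; beyond, it snaps down and stays; let go earlier, it springs back.
- rim_front_left_top (a point): Centre of the top face of the left one of the two front rim sections; moves down with it. Axes as the case's (z up).
- rim_front_right (a joint): Right half of the front edge (centre at case x -51, y -36.5 mm): light grey rim bar 67 x 16 x 7 mm along case y. Value: m pressed down; 0 = open (top face 47.5 mm above counter), 0.006 = shut (41.5 mm, 1.5 mm above lid panel). Over-centre spring: about 7 N at the start, fading to none at 3 mm; beyond, it snaps down and stays; let go earlier, it springs back.
- rim_front_right_top (a point): Centre of the top face of the right one of the two front rim sections; moves down with it. Axes as the case's (z up).
- rim_right (a joint): Right end of the case (centre at case x -5, y -81 mm): light grey rim bar 100 x 16 x 7 mm along case x. Value: m pressed down; 0 = open (top face 47.5 mm above counter), 0.006 = shut (41.5 mm, 1.5 mm above lid panel). Over-centre spring: about 7 N at the start, fading to none at 3 mm; beyond, it snaps down and stays; let go earlier, it springs back.
- rim_right_top (a point): Centre of the top face of the right-end rim section; moves down with it. Axes as the case's (z up).
- groomer: Bystander: matte grey body groomer lying on its back, 155 x 38 x 32 mm, long along its x; origin under its middle. Lies left of the case.
- comb: Bystander: flat steel mustache comb, 110 mm along its y, 28 mm wide, 5 mm thick; origin under its middle. Lies before the case's front edge.
- tumbler: Bystander: glass tumbler standing upright, 74 mm across, 95 mm high; origin at the centre of its underside. Stands right of the case.
- guard: Bystander: black plastic comb guard of the groomer, 36 x 46 x 19 mm; origin under its middle. Lies before the case's front edge, to the right.
- oil: Bystander: amber glass oil bottle, 36 mm across, 85 mm high; origin at the centre of its underside. Stands behind the case.
- tin: Bystander: flat aluminium wax tin, 62 mm across, 26 mm high; origin at the centre of its underside. Stands behind the case.
Things that resemble listed ones, but are neither listed nor needed, are in the scene too. What is meant by the case is not green or yellow, and is the smaller of those in its own colour.

How it is judged (in metres and radians):
On the way, in this order (a step that is already met when the one before it is completed fails the run):
1. the left-end rim section is pressed shut (value of joint rim_left above 0.0045 m), for 0.1 s.
2. the left one of the two front rim sections is pressed shut (value of joint rim_front_left above 0.0045 m), for 0.1 s.
3. the right one of the two front rim sections is pressed shut (value of joint rim_front_right above 0.0045 m), for 0.1 s.
4. the right-end rim section is pressed shut (value of joint rim_right above 0.0045 m), for 0.1 s.
At the end, for the whole second after the job is handed in: All four rim sections are shut (each pressed more than 4.5 of its 6 mm), the case rests flat within 30 mm of where it stood, and the six loose things around it are within 30 mm of where they were (value of joint each of rim_left, rim_front_left, rim_front_right, rim_right above 0.0045 m and distance of each of case, groomer, comb, tumbler, guard, oil, tin from where it was at the start of the episode below 0.03 m and angle between case's own z axis and vertical below 0.05 rad and linear speed of case below 0.02 m/s); the robot touches nothing.
It fails at once if the case is lifted (over 12 mm) or tipped (over 0.2 rad) (height (world z) of case above 0.012 m or angle between case's own z axis and vertical above 0.2 rad).
It fails at once if the case is pushed more than 30 mm from its place (distance of case from where it was at the start of the episode above 0.03 m).
It fails at once if one of the loose things around the case is moved more than 30 mm (distance of any of groomer, comb, tumbler, guard, oil, tin from where it was at the start of the episode above 0.03 m).
It fails at once if one of the loose things around the case is lifted more than 15 mm (height (world z) of any of groomer, comb, tumbler, guard, oil, tin above 0.015 m).
It fails at once if one of the loose things around the case is tipped over 0.35 rad (angle between any of groomer, comb, tumbler, guard, oil, tin's own z axis and vertical above 0.35 rad).
It also fails if it takes over 43 s, if anything falls off the work surface, if the arm or the gripper's body presses on something with over 40 N, if the wrist force passes 120 N, or if a joint passes its speed limit or range.

## Robot

A 6-joint arm with a two-finger parallel gripper is mounted at the origin on the work surface. World frame = base frame: x ahead of the robot, y to its left, z up, the work surface at z = 0. Lengths are in m, angles in degrees, forces in N, time in s.
With the tool pointing down it reaches from about 0.4 to 0.825 m from the base axis. Payload 7 kg.
Tool frame: the origin (TCP) lies midway between the tips of the shut fingers; the grasp point (between the pads) lies 19 mm behind it; x points along the fingers, z is the direction in which the jaws open and shut, and the axes are right-handed (so a half turn about x gives the same grasp; the last joint's range is limited). The gripper opens to 88 mm and grips with 3 to 60 N. Pads are 19 mm wide; open, the fingers measure 130 mm over their backs; the gripper's body (78 mm by 193 mm) begins 47 mm behind the grasp point.
Start: joints at [80.048, 20.546, 0.682, 0, -70.136, -16.507], TCP at [0.301, 0.604, 0.227] pointing down, gripper open.
Joint ranges: [-176.03, 176.03], [-82.01, 121.73], [-58.28, 71.71], [-173.87, 95.51], [-174.79, -0.11], [-173.66, 173.66]. Speed limits (degrees/s): [136.94, 136.94, 172.46, 180, 180, 180].

## Interface

Orientations are given as [roll, pitch, yaw] about the fixed x, y, z axes, in that order (R = Rz(yaw) Ry(pitch) Rx(roll)).
In Python, from plant import ctrl gives the robot as it stands. The module is installed in compiled form; this text tells all that it offers.
- The arm moves only by the tool servo_tool, never from a script. Its argument "deltas" is a list of rows, each a list of 3 entries, a list of its own where there are three numbers: the turn, a rotation vector about the tool's x, y, z in degrees, then the shift along the tool's x, y, z in cm, then the finger opening in cm, from 0 to 8.76. A call has 1 to 5 rows; each row is the pose to reach, as a shift and turn from the pose measured when the call began, along the tool's axes at that moment; what a row does not reach only later rows make up. A row lasts 1/10 s, in which the tool goes at most 50 mm and 8.59 degrees, less where a joint would pass 70% of its speed; a pose out of reach is approached as far as the arm can. A call with a gripper value outside its range is refused whole. The fingers move at their own pace and stop on an object; the grip force is fixed at half the most. Time passes only in rows, so rows that repeat a pose let the fingers close. It gives the time, the measured TCP pose, the force and the opening at its end, in the units of the state.
- ctrl.get_obs(): the state, without advancing time (a new reading comes with each control period).
- ctrl.snapshot(name): name is "scene" or "top" or "wrist"; returns a dict with "image" (384x512x3 uint8, red, green, blue), "vertical_fov" (degrees; the focal length in pixels is half the picture's height over the tangent of half this angle, whatever the lens; pixels are square), "cx", "cy" (the principal point, pixels), "k1" (the pictures are not rectified: a ray, as slopes to the right and down, at radius r is drawn at 1 + k1 r^2 times it, then the intrinsics apply), "rvec" (rotation vector, rad) and "tvec" (3), from world to camera coordinates, as OpenCV has them. Camera axes: x right, y down, z forward; pixel columns grow to the right and rows downward; lengths in m; the calibration is good to about 2 mm. A picture is of the moment at which its call begins. There is no depth.
- ctrl.close_job(): hands the job in, once; it reports no verdict.
The state is a dict: "clock": time; "joint_pos": joint angles; "qvel": joint speeds; "tau": joint torques, N m; "tool_pos": TCP position; "orientation": TCP orientation; "force": force on the tool from outside, world axes, zero at the start; "moment": the same for the moment, N m; "opening": finger opening in m.
Only numpy, scipy, OpenCV 4.12 (cv2) and the standard library are available. Lean on these libraries where they do the work, as an engineer would, in place of code of your own. Each camera call takes 0.05 s, during which the arm holds its last target. There are 200 camera calls.

## Working session

There is one attempt and no reset: what is moved stays moved. The work goes in short steps, Python scripts to look and compute and a tool call to move; the robot and the scene stay as the last step left them, time stands still between calls to the robot, and variables do not carry over. Pictures are saved under pics/ and viewed, on a budget of 10 in all, crops included, one or two more only if the job needs it, and the job is handed in when it is done.

Besides the shell and the picture viewer there is one more tool, called after "Call:" as a command line: name --argument value ..., lists and objects as JSON in quotes. servo_tool: Moves the arm, as the interface text tells. Its arguments: {"type":"object","properties":{"deltas":{"type":"array","items":{"type":"array"}}},"required":["deltas"]}

```bash
mkdir -p pics; cat > h.py <<'E'
import numpy as np, cv2
from plant import ctrl
def cam(s):
    h=s["image"].shape[0]; f=h/2/np.tan(np.radians(s["vertical_fov"])/2)
    K=np.array([[f,0,s["cx"]],[0,f,s["cy"]],[0,0,1]]); return K,np.array([s["k1"],0,0,0,0.]),np.array(s["rvec"],float),np.array(s["tvec"],float)
def back(s,uv,z):
    K,d,r,t=cam(s); n=cv2.undistortPoints(np.array(uv,float).reshape(-1,1,2),K,d)[:,0]
    R=cv2.Rodrigues(r)[0]; C=-R.T@t; D=np.c_[n,np.ones(len(n))]@R
    return C+D*((z-C[2])/D[:,2])[:,None]
def proj(s,P):
    K,d,r,t=cam(s); return cv2.projectPoints(np.array(P,float).reshape(-1,1,3),r,t,K,d)[0][:,0]
E
python3 - <<'E'
from h import *
import pickle
o=ctrl.get_obs(); print(o)
S={n:ctrl.snapshot(n) for n in("scene","top")}
pickle.dump(S,open("s0.pkl","wb"))
for n,s in S.items():
    print(n,{k:v for k,v in s.items() if k!="image"})
    cv2.imwrite(f"pics/{n}0.png",cv2.resize(s["image"][:,:,::-1],(800,600)))
E
```

```text
{'clock': 0.0, 'joint_pos': array([ 8.00485405e+01,  2.05894283e+01,  6.33696658e-01, -2.10139070e-02,
       -7.01367387e+01, -1.65069395e+01]), 'qvel': array([-0.01195656,  0.07968513,  0.10082814,  0.04166377,  0.05625207,
       -0.04072187]), 'tau': array([ 4.02722644e-04, -5.82715666e+01,  2.93050128e+01,  6.99698657e+00,
        6.86248895e-03, -1.65653405e-04]), 'tool_pos': array([0.30054343, 0.60384081, 0.22564195]), 'orientation': array([   4.44960147,   89.90544245, -112.01595345]), 'force': array([-0.57748055,  0.55138138, -0.59406369]), 'moment': array([-0.00746185, -0.00153842, -0.04276228]), 'opening': 0.08752600497546674}
scene {'vertical_fov': 44.496740692467675, 'cx': 257.7823286491237, 'cy': 183.23799911841817, 'k1': -0.14181223089337697, 'rvec': array([ 2.34467646,  1.23705085, -0.3279073 ]), 'tvec': array([-0.23460311, -0.36196197,  1.48057041])}
top {'vertical_fov': 52.64496323209516, 'cx': 264.2530254359484, 'cy': 191.45546081493097, 'k1': 0.030738119269725656, 'rvec': array([ 2.1939093 , -2.1474213 ,  0.09011667]), 'tvec': array([-0.06518551,  0.46656596,  1.01699691])}
```

View pics/top0.png

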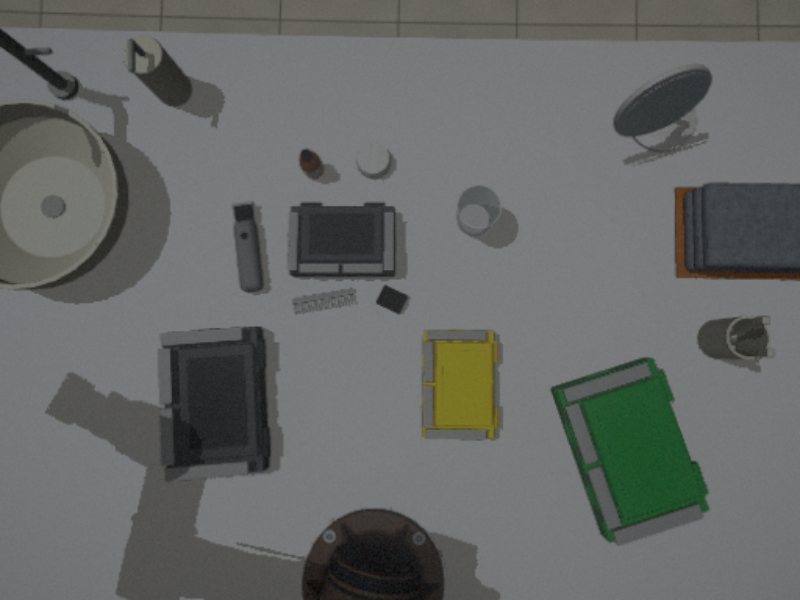

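View pics/scene0.png

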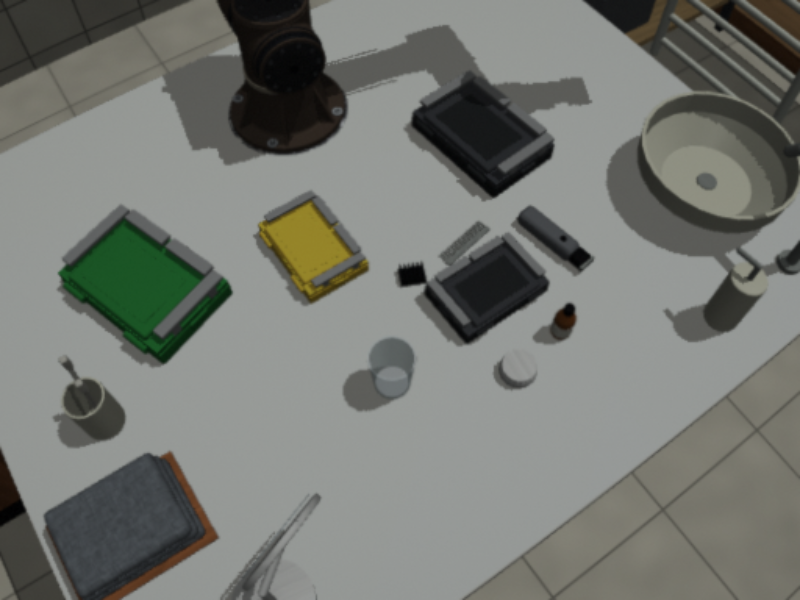

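The top picture shows four cases: large charcoal (215,400), small charcoal (342,240), yellow (458,385) and green (630,450). The small charcoal one at (342,240) fits: it is neither green nor yellow, and it is the smaller of the two charcoal ones. The groomer (247,250), comb (325,300), guard (392,298), tumbler (478,210), oil (310,162) and tin (373,160) also stand around it as listed. I'll fit its pose and confirm in a crop.

```bash
python3 - <<'E'
from h import *
import pickle
from scipy.optimize import least_squares
S=pickle.load(open("s0.pkl","rb"))
k=1/1.5625
top=S["top"]
L=back(top,[[294*k,243*k]],.0475)[0]; R=back(top,[[390*k,240*k]],.0475)[0]
print(L,R,np.linalg.norm(L-R))
for n,uv,z in [("tumbler",(478,212),.05),("oil",(310,165),.04),("oiltop",(307,155),.085),("tin",(373,160),.02),("groomer",(247,250),.03),("comb",(325,300),.005),("guard",(392,298),.019),("sinkrim",(115,200),.1)]:
    print(n,back(top,[np.array(uv)*k],z)[0].round(3))
d=L-R; yaw=np.arctan2(-d[0],d[1]); m=(L+R)/2; 
c=m[:2]+.005*np.array([np.cos(yaw),np.sin(yaw)])
print("case",c,np.degrees(yaw))
np.save("case.npy",[*c,yaw])
def world(P,p):
    P=np.array(P,float); cs,sn=np.cos(p[2]),np.sin(p[2]); return np.c_[p[0]+cs*P[:,0]-sn*P[:,1],p[1]+sn*P[:,0]+cs*P[:,1],P[:,2]]
def bar(cx,cy,lx,ly): return [[cx+a*lx/2,cy+b*ly/2,.0475] for a,b in((-1,-1),(1,-1),(1,1),(-1,1))]
bars=[bar(-5,81,100,16),bar(-51,36.5,16,67),bar(-51,-36.5,16,67),bar(-5,-81,100,16)]
for b in bars:
    for q in b: q[0]/=1000;q[1]/=1000
out=[]
for n in("top","scene"):
    s=S[n]; im=s["image"][:,:,::-1]
    pc=proj(s,[[*c,.04]])[0]; x0,y0=(pc-[50,37.5]).astype(int); z=6
    cr=cv2.resize(im[y0:y0+75,x0:x0+100],None,fx=z,fy=z,interpolation=cv2.INTER_CUBIC)
    cr=cv2.convertScaleAbs(cr,alpha=1.6)
    for b in bars:
        uv=((proj(s,world(b,[*c,yaw]))-[x0,y0]+.5)*z).astype(np.int32)
        cv2.polylines(cr,[uv],True,(0,0,255),1)
    print(n,x0,y0,z); out.append(cr)
o=np.vstack(out); o=cv2.resize(o,None,fx=2/3,fy=2/3,interpolation=cv2.INTER_AREA); print(o.shape)
cv2.imwrite("pics/crop1.png",o)
E
```

```text
[0.55605721 0.14662032 0.0475    ] [ 0.56456938 -0.01472436  0.0475    ] 0.1615690728739008
tumbler [ 0.615 -0.162  0.05 ]
oil [0.693 0.126 0.04 ]
oiltop [0.696 0.123 0.085]
tin [0.711 0.02  0.02 ]
groomer [0.545 0.23  0.03 ]
comb [0.465 0.098 0.005]
guard [ 0.469 -0.019  0.019]
sinkrim [0.61  0.423 0.1  ]
case [0.56530635 0.0662114 ] 3.0199925645102357
top 169 115 6
scene 261 141 6
(600, 400, 3)
```

View pics/crop1.png

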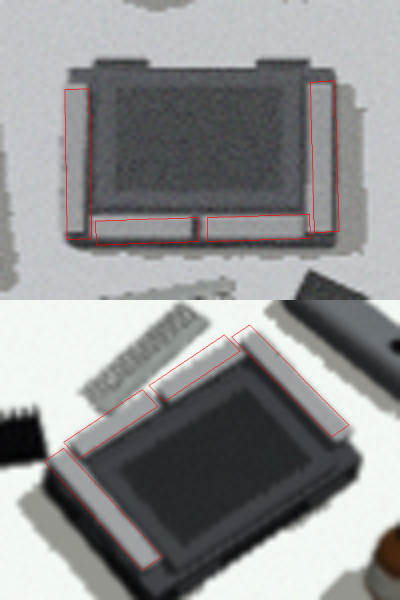

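The case is confirmed. Both crops show four light grey bars, and the left-right spacing measures 161.6 mm against 162. The overlay in the top view sits about 3 mm too near the robot with about 1° too much yaw, so I'll take case (0.568, 0.066), yaw 2°.

```bash
cat > go.py <<'E'
import sys
from h import *
from scipy.spatial.transform import Rotation as Ro
# target tcp xyz, case yaw deg; jaw (tool z) along case y
C=np.array([.568,.066]); YAW=2.0
N={"L":(-.005,.081),"FL":(-.051,.0365),"FR":(-.051,-.0365),"R":(-.005,-.081)}
def target(n,z):
    a=np.radians(YAW); M=np.array([[np.cos(a),-np.sin(a)],[np.sin(a),np.cos(a)]]); return np.r_[C+M@N[n],z]
def delta(T,yaw=YAW):
    o=ctrl.get_obs(); R=Ro.from_euler("xyz",o["orientation"],degrees=True)
    best=None
    for s in(1,-1):
        x=np.array([0,0,-1.]); z=s*np.array([-np.sin(np.radians(yaw)),np.cos(np.radians(yaw)),0]); G=Ro.from_matrix(np.c_[x,np.cross(z,x),z])
        rv=(R.inv()*G).as_rotvec(degrees=True)
        if best is None or np.linalg.norm(rv)<np.linalg.norm(best): best=rv
    sh=R.inv().apply(T-o["tool_pos"])*100
    print("t",o["clock"],"tcp",o["tool_pos"].round(4),"F",o["force"].round(1),"q6",o["joint_pos"][5].round(1),"open",round(o["opening"],3)); print("T",np.round(T,4),"turn",best.round(2),"shift cm",sh.round(2))
if __name__=="__main__":
    delta(target(sys.argv[1],float(sys.argv[2])))
E
python3 go.py L 0.2
```

```text
t 0.1 tcp [0.3006 0.6039 0.2257] F [-0.3 -1.1 -0.4] q6 -16.5 open 0.088
T [0.5602 0.1468 0.2   ] turn [-2.847e+01  8.000e-02  1.000e-02] shift cm [ 2.62 43.61 29.35]
```

Call:
servo_tool --deltas '[[[-3, 0, 0], [-0.5, 3.8, 2.6], 0], [[-6, 0, 0], [-0.5, 7.6, 5.1], 0], [[-9, 0, 0], [-0.5, 11.4, 7.7], 0], [[-12, 0, 0], [-0.5, 15.2, 10.2], 0], [[-15, 0, 0], [-0.5, 19, 12.8], 0]]'

```text
clock: 0.6
tool_pos: [0.414, 0.4029, 0.2307]
orientation: [-14.0, 89.9, -115.3]
force: [1.1, 0.1, 0.7]
opening: 0.0531
```

```bash
python3 go.py L 0.2
```

```text
t 0.6 tcp [0.414  0.4029 0.2307] F [1.1 0.1 0.7] q6 15.1 open 0.053
T [0.5602 0.1468 0.2   ] turn [-13.32   0.1    0.04] shift cm [ 3.1  19.36 22.24]
```

Call:
servo_tool --deltas '[[[-3, 0, 0], [0, 3.2, 3.7], 0], [[-6, 0, 0], [0, 6.5, 7.4], 0], [[-9, 0, 0], [0, 9.7, 11.1], 0], [[-12, 0, 0], [0.5, 12.9, 14.8], 0], [[-13.3, 0, 0], [1.5, 16.1, 18.5], 0]]'

```text
clock: 1.1
tool_pos: [0.5365, 0.1882, 0.2165]
orientation: [21.0, 89.9, -66.8]
force: [1.1, 0.4, -0.3]
opening: 0.0135
```

```bash
python3 go.py L 0.1; python3 go.py L 0.2
```

```text
t 1.1 tcp [0.5365 0.1882 0.2165] F [ 1.1  0.4 -0.3] q6 53.0 open 0.014
T [0.5602 0.1468 0.1   ] turn [ 0.11  0.05 -0.02] shift cm [11.65  2.21  4.22]
t 1.1 tcp [0.5365 0.1882 0.2165] F [ 1.1  0.4 -0.3] q6 53.0 open 0.014
T [0.5602 0.1468 0.2   ] turn [ 0.11  0.05 -0.02] shift cm [1.65 2.21 4.23]
```

Call:
servo_tool --deltas '[[[0, 0, 0], [2, 2.2, 4.2], 0], [[0, 0, 0], [5, 2.2, 4.2], 0], [[0, 0, 0], [9, 2.2, 4.2], 0], [[0, 0, 0], [11, 2.2, 4.2], 0], [[0, 0, 0], [11, 2.2, 4.2], 0]]'

```text
clock: 1.6
tool_pos: [0.5579, 0.1454, 0.103]
orientation: [-55.5, 89.6, -143.5]
force: [-0.4, 0.7, -0.1]
opening: 0.0003
```

```bash
python3 go.py L 0.06; python3 - <<'E'
from h import *
import go,pickle
W={n:ctrl.snapshot(n) for n in("wrist","scene","top")}; pickle.dump(W,open("s1.pkl","wb"))
o=[]
B={"L":(.1,.016),"FL":(.016,.067),"FR":(.016,.067),"R":(.1,.016)}
def bars():
    a=np.radians(go.YAW)
    for n,(lx,ly) in B.items():
        yield n,[np.r_[go.C+np.array([[np.cos(a),-np.sin(a)],[np.sin(a),np.cos(a)]])@(np.array(go.N[n])+[i*lx/2,j*ly/2]),.0475] for i,j in((-1,-1),(1,-1),(1,1),(-1,1))]
for n,s in W.items():
    z=1 if n=="wrist" else 4; im=cv2.convertScaleAbs(s["image"][:,:,::-1],alpha=1.5)
    x0=y0=0
    if n!="wrist":
        x0,y0=(proj(s,[[*go.C,.05]])[0]-[50,48]).astype(int); im=cv2.resize(im[y0:y0+96,x0:x0+100],None,fx=z,fy=z,interpolation=cv2.INTER_CUBIC)
    else: im=im.copy()
    for _,b in bars(): cv2.polylines(im,[((proj(s,b)-[x0,y0]+.5)*z).astype(np.int32)],True,(0,0,255),1)
    o.append(im)
a=cv2.resize(np.vstack(o[1:]),None,fx=.5,fy=.5); 
cv2.imwrite("pics/c2.png",np.hstack([o[0],a]))
E
```

```text
t 1.6 tcp [0.5579 0.1454 0.103 ] F [-0.4  0.7 -0.1] q6 58.0 open 0.0
T [0.5602 0.1468 0.06  ] turn [0.05 0.22 0.32] shift cm [ 4.3   0.26 -0.14]
```

View pics/c2.png

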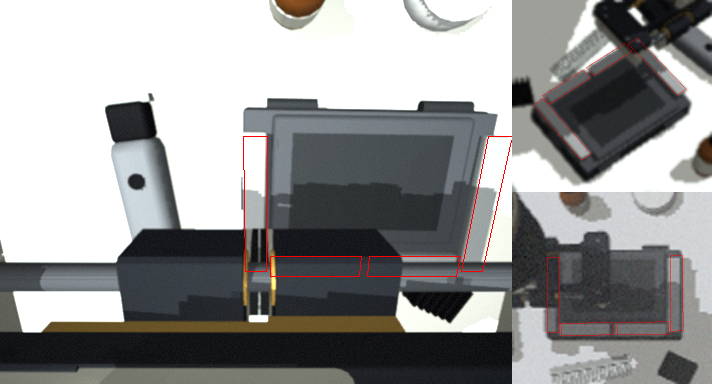

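The wrist, scene and top views show the shut fingertips over the left-end bar. The overlay matches in the top and scene views to a few mm (left bar at wrist (255,200)). I'll press it now.

Call:
servo_tool --deltas '[[[0, 0.2, 0.3], [2, 0.26, -0.14], 0], [[0, 0.2, 0.3], [4.3, 0.26, -0.14], 0], [[0, 0.2, 0.3], [5.3, 0.26, -0.14], 0], [[0, 0.2, 0.3], [6.0, 0.26, -0.14], 0], [[0, 0.2, 0.3], [6.1, 0.26, -0.14], 0]]'

```text
clock: 2.25
tool_pos: [0.564, 0.1492, 0.0475]
orientation: [111.0, 89.5, 23.2]
force: [-4.1, 0.7, 6.4]
opening: 0.0001
```

```bash
python3 go.py L 0.0415
```

```text
t 2.25 tcp [0.564  0.1492 0.0475] F [-4.1  0.7  6.4] q6 58.0 open 0.0
T [0.5602 0.1468 0.0415] turn [ 0.18 -0.18 -0.46] shift cm [ 0.59 -0.4   0.23]
```

Call:
servo_tool --deltas '[[[0, 0, 0], [0.3, -0.3, 0.2], 0], [[0, 0, 0], [0.5, -0.3, 0.2], 0], [[0, 0, 0], [0.7, -0.3, 0.2], 0], [[0, 0, 0], [0.7, -0.3, 0.2], 0], [[0, 0, 0], [0.7, -0.3, 0.2], 0]]'

```text
clock: 2.75
tool_pos: [0.5622, 0.1479, 0.0418]
orientation: [111.8, 89.4, 24.0]
force: [-0.1, 2.5, 6.8]
opening: 0.0005
```

```bash
python3 go.py L 0.0415
```

```text
t 2.75 tcp [0.5622 0.1479 0.0418] F [-0.1  2.5  6.8] q6 58.0 open 0.001
T [0.5602 0.1468 0.0415] turn [ 0.22 -0.24 -0.59] shift cm [ 0.03 -0.21  0.1 ]
```

Call:
servo_tool --deltas '[[[0, 0, 0], [0.3, 0, 0], 0], [[0, 0, 0], [0.4, 0, 0], 0], [[0, 0, 0], [0.4, 0, 0], 0]]'

```text
clock: 3.05
tool_pos: [0.5625, 0.1479, 0.0416]
orientation: [109.1, 89.3, 21.3]
force: [-13.1, 0.9, 32.9]
opening: 0.0006
```

Call:
servo_tool --deltas '[[[0, 0, 0], [-1, 0, 0], 0], [[0, 0, 0], [-2.5, 0, 0], 0], [[0, 0, 0], [-3, 0, 0], 0], [[0, 0, 0], [-3, 0, 0], 0]]'

```text
clock: 3.45
tool_pos: [0.5625, 0.148, 0.0724]
orientation: [110.4, 89.2, 22.7]
force: [-0.4, -0.0, -0.4]
opening: 0.0003
```

```bash
python3 go.py FL 0.065
```

```text
t 3.45 tcp [0.5625 0.148  0.0724] F [-0.4 -0.  -0.4] q6 58.0 open 0.0
T [0.5158 0.1007 0.065 ] turn [ 0.28 -0.28 -0.75] shift cm [ 0.66 -4.87  4.54]
```

The left section is at its hard stop (TCP 41.6 mm, force rising to 33 N). On to front-left.

Call:
servo_tool --deltas '[[[0.2, -0.2, -0.7], [0, -2.4, 2.3], 0], [[0.2, -0.2, -0.7], [0, -4.8, 4.5], 0], [[0.2, -0.2, -0.7], [0.2, -4.9, 4.5], 0], [[0.2, -0.2, -0.7], [0.6, -4.9, 4.5], 0], [[0.2, -0.2, -0.7], [0.6, -4.9, 4.5], 0]]'

```text
clock: 3.95
tool_pos: [0.5155, 0.1013, 0.0648]
orientation: [175.5, 89.9, 87.6]
force: [-0.0, 0.6, 0.3]
opening: 0.0003
```

```bash
python3 go.py FL 0.0415;  python3 - <<'E'
from h import *
import go
o=[]
for n in("scene","top"):
    s=ctrl.snapshot(n); im=cv2.convertScaleAbs(s["image"][:,:,::-1],alpha=1.2)
    x0,y0=(proj(s,[[*go.C,.05]])[0]-[60,48]).astype(int); o.append(cv2.resize(im[y0:y0+96,x0:x0+120],None,fx=3.3,fy=3.3,interpolation=cv2.INTER_CUBIC))
cv2.imwrite("pics/c3.png",np.hstack(o))
E
```

```text
t 3.95 tcp [0.5155 0.1013 0.0648] F [-0.   0.6  0.3] q6 59.6 open 0.0
T [0.5158 0.1007 0.0415] turn [ 0.08 -0.06 -0.  ] shift cm [2.33 0.02 0.06]
```

View pics/c3.png

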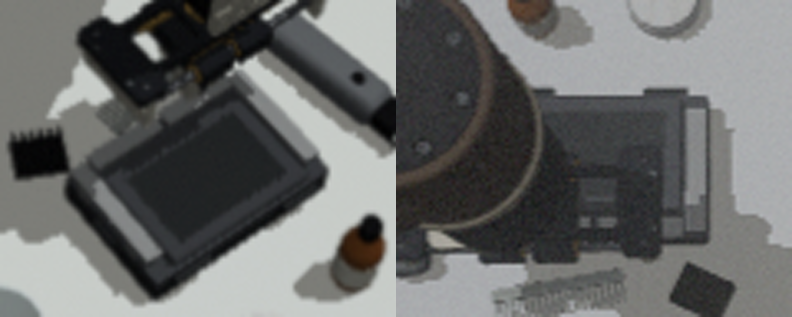

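The left bar appears flush in the scene crop (280,120), the fingertips sit over the front-left bar at (190,80), and nothing around the case has moved. I'll press it.

Call:
servo_tool --deltas '[[[0, 0, 0], [1.2, 0, 0], 0], [[0, 0, 0], [1.9, 0, 0], 0], [[0, 0, 0], [2.3, 0, 0], 0], [[0, 0, 0], [2.6, 0, 0], 0], [[0, 0, 0], [2.6, 0, 0], 0]]'

```text
clock: 4.55
tool_pos: [0.5159, 0.1016, 0.0416]
orientation: [120.7, 90.0, 32.9]
force: [-12.9, 0.0, 37.0]
opening: 0.0004
```

Call:
servo_tool --deltas '[[[0, 0, 0], [0.3, 0, 0], 0], [[0, 0, 0], [0.4, 0, 0], 0], [[0, 0, 0], [0.4, 0, 0], 0]]'

```text
clock: 4.85
tool_pos: [0.516, 0.1017, 0.0414]
orientation: [86.0, 89.9, -1.7]
force: [-19.4, 0.1, 52.5]
opening: 0.0006
```

```bash
python3 go.py FL 0.0415
```

```text
t 4.85 tcp [0.516  0.1017 0.0414] F [-19.4   0.1  52.5] q6 59.6 open 0.001
T [0.5158 0.1007 0.0415] turn [ 0.3   0.01 -0.11] shift cm [-0.01 -0.02  0.1 ]
```

Call:
servo_tool --deltas '[[[0, 0, 0], [-1.2, 0, 0], 0], [[0, 0, 0], [-2.4, 0, 0.1], 0], [[0, 0, 0], [-2.4, 0, 3.7], 0], [[0, 0, 0], [-2.4, 0, 7.4], 0], [[0, 0, 0], [-2.4, 0, 7.4], 0]]'

```text
clock: 5.35
tool_pos: [0.518, 0.0248, 0.0649]
orientation: [16.2, 90.0, -71.6]
force: [0.6, 1.3, -0.5]
opening: 0.0005
```

```bash
python3 go.py FR 0.0415
```

```text
t 5.35 tcp [0.518  0.0248 0.0649] F [ 0.6  1.3 -0.5] q6 67.6 open 0.0
T [0.5183 0.0277 0.0415] turn [ 0.14  0.03 -0.01] shift cm [ 2.34  0.04 -0.29]
```

Call:
servo_tool --deltas '[[[0, 0, 0], [1.2, 0, -0.2], 0], [[0, 0, 0], [1.9, 0, -0.2], 0], [[0, 0, 0], [2.3, 0, -0.2], 0], [[0, 0, 0], [2.6, 0, -0.2], 0], [[0, 0, 0], [2.7, 0, -0.2], 0]]'

```text
clock: 5.85
tool_pos: [0.5178, 0.027, 0.0414]
orientation: [-2.2, 89.9, -89.9]
force: [-23.8, 0.2, 64.4]
opening: 0.0007
```

Call:
servo_tool --deltas '[[[0, 0, 0], [0.3, 0, 0], 0], [[0, 0, 0], [0.3, 0, 0], 0], [[0, 0, 0], [-2, 0, 0], 0], [[0, 0, 0], [-3, 0, 0], 0], [[0, 0, 0], [-3, 0, 0], 0]]'

```text
clock: 6.35
tool_pos: [0.5187, 0.0281, 0.0721]
orientation: [51.6, 89.9, -36.1]
force: [0.2, -0.3, -0.5]
opening: 0.0005
```

```bash
python3 go.py R 0.065
```

```text
t 6.35 tcp [0.5187 0.0281 0.0721] F [ 0.2 -0.3 -0.5] q6 67.4 open 0.0
T [ 0.5658 -0.0151  0.065 ] turn [ 0.38  0.09 -0.11] shift cm [0.72 4.53 4.51]
```

Call:
servo_tool --deltas '[[[0.4, 0, 0], [0, 2.3, 2.3], 0], [[0.4, 0, 0], [0, 4.5, 4.5], 0], [[0.4, 0, 0], [0.2, 4.5, 4.5], 0], [[0.4, 0, 0], [0.6, 4.5, 4.5], 0], [[0.4, 0, 0], [0.6, 4.5, 4.5], 0]]'

```text
clock: 6.85
tool_pos: [0.564, -0.0149, 0.0644]
orientation: [-28.3, 89.9, -116.3]
force: [-0.7, 0.0, -1.3]
opening: 0.0005
```

```bash
python3 go.py R 0.0415;  python3 - <<'E'
from h import *
import go
o=[]
for n in("scene","top"):
    s=ctrl.snapshot(n); im=cv2.convertScaleAbs(s["image"][:,:,::-1],alpha=1.2)
    x0,y0=(proj(s,[[*go.C,.05]])[0]-[60,48]).astype(int); o.append(cv2.resize(im[y0:y0+96,x0:x0+120],None,fx=3.3,fy=3.3,interpolation=cv2.INTER_CUBIC))
cv2.imwrite("pics/c4.png",np.hstack(o))
E
```

```text
t 6.85 tcp [ 0.564  -0.0149  0.0644] F [-0.7  0.  -1.3] q6 73.5 open 0.0
T [ 0.5658 -0.0151  0.0415] turn [-0.03  0.11  0.06] shift cm [2.29 0.18 0.02]
```

View pics/c4.png

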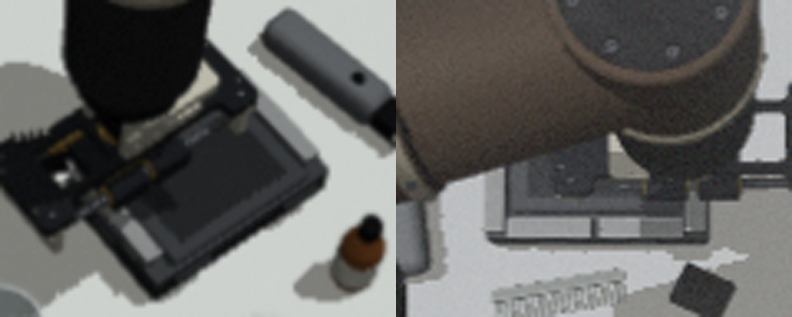

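The fingertips are over the right-end bar (scene (120,200)), and the case and bystanders are in place. I'll press it.

Call:
servo_tool --deltas '[[[0, 0, 0], [1.2, 0.1, 0], 0], [[0, 0, 0], [1.9, 0.1, 0], 0], [[0, 0, 0], [2.3, 0.1, 0], 0], [[0, 0, 0], [2.6, 0.1, 0], 0], [[0, 0, 0], [2.7, 0.1, 0], 0]]'

```text
clock: 7.45
tool_pos: [0.5654, -0.0144, 0.0415]
orientation: [15.5, 89.8, -72.4]
force: [-17.5, 4.6, 45.5]
opening: 0.0006
```

Call:
servo_tool --deltas '[[[0, 0, 0], [0.3, 0, 0], 0], [[0, 0, 0], [0.3, 0, 0], 0], [[0, 0, 0], [-3, 0, 0], 0], [[0, 0, 0], [-7, 0, 0], 0], [[0, 0, 0], [-12, 0, 0], 0]]'

```text
clock: 7.95
tool_pos: [0.5637, -0.0143, 0.1611]
orientation: [-43.6, 89.8, -131.5]
force: [2.5, 0.4, 0.3]
opening: 0.0005
```

Call:
servo_tool --deltas '[[[0, 0, 0], [-5, -2, -4], 0], [[0, 0, 0], [-6, -3, -8], 0], [[0, 0, 0], [-6, -4, -12], 0], [[0, 0, 0], [-6, -4, -16], 0], [[0, 0, 0], [-6, -4, -20], 0]]'

```text
clock: 8.45
tool_pos: [0.5158, 0.1861, 0.2209]
orientation: [-44.1, 89.8, -131.9]
force: [1.6, -0.8, -0.9]
opening: 0.0003
```

Call:
servo_tool --deltas '[[[0, 0, 0], [0, -2, -4], 0], [[0, 0, 0], [0, -4, -8], 0], [[0, 0, 0], [0, -6, -12], 0], [[0, 0, 0], [0, -6, -12], 0], [[0, 0, 0], [0, -6, -12], 0]]'

```text
clock: 8.95
tool_pos: [0.4505, 0.3047, 0.2202]
orientation: [-44.4, 89.8, -132.1]
force: [0.2, -0.5, 1.4]
opening: 0.0003
```

```bash
python3 - <<'E'
from h import *
import go,pickle
S=pickle.load(open("s0.pkl","rb")); o=[]
for n in("scene","top"):
    r=[]
    t=ctrl.snapshot(n)
    for s in(S[n],t):
        im=cv2.convertScaleAbs(s["image"][:,:,::-1],alpha=1.2)
        x0,y0=(proj(s,[[*go.C,.05]])[0]-[65,48]).astype(int); r.append(cv2.resize(im[y0:y0+96,x0:x0+130],None,fx=3,fy=3,interpolation=cv2.INTER_CUBIC))
    o.append(np.hstack(r))
cv2.imwrite("pics/c5.png",np.vstack(o)); print(ctrl.get_obs()["force"])
E
```

```text
[0.51961757 0.19772014 1.17715113]
```

View pics/c5.png

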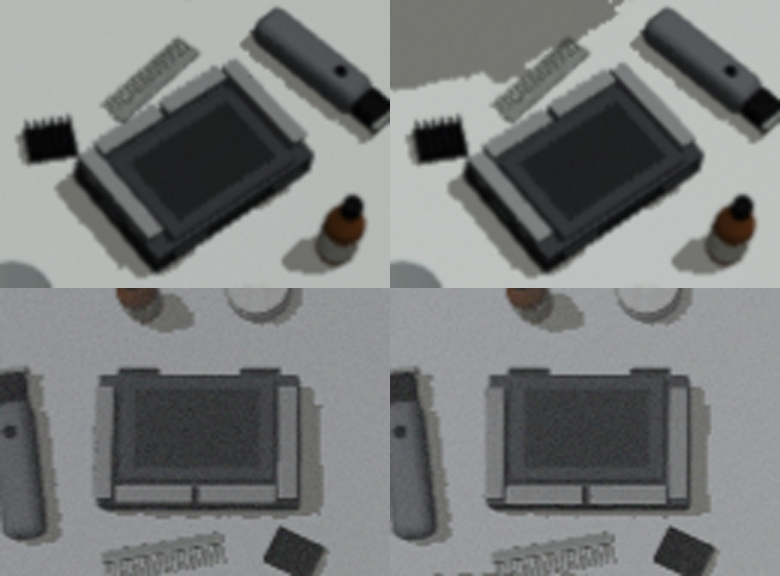

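The before/after crops show all four bars lower and level, with nothing displaced. In the scene view the left bar's top corner went from row 60 to 65 and the right bar's from row 148 to 152. The hand is well clear, so I'll hand in.

```bash
python3 -c "
from plant import ctrl
print(ctrl.close_job())"
```

```text
the job is handed in; nothing more can be done
None
```

I pressed the four rim sections of the small charcoal case in order (left, front-left, front-right, right) with the shut fingertips, and handed the job in at about 9 s of the 43 s allowed. No verdict came back, so success rests on my own checks.

- **Presses:** each one ended at a hard stop with the tool at 41.4–41.6 mm, against 41.5 mm for shut. The upward force on the tool there reached 33, 52, 64 and 45 N in turn. The left section's first push stopped on its open rim at 6 N and needed a second push.
- **Final pictures:** the before/after crops show all four bars lowered and staying down. The case and the bystanders in view had not visibly moved; the tumbler was only partly in frame.
- **Hand:** it ended about 0.2 m from the case, with only sensor noise on the force reading (about 1 N).
- **Disagreement:** in one wrist view my overlay of the right bar looked a few mm off. I put this down to camera calibration and did not measure it again; the press there still reached the stop.

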